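# Unlock the rod box and thread the number rod out

### The job

Take the yellow key from the beech block in the vise, push it fully home into the brass lock on the wooden box, and turn it clockwise (seen from above) until the white latch bar has swung round to its stop, away from the hatch; leave the key in the lock. Then grip the red-and-blue number rod through the hatch, tilt it and draw it out slantwise, since it is longer than the hatch, and finish while holding it still in the air with the whole rod at least 10 cm above the box's lid. Do not disturb the pop toy, the tile puzzle or the pencil pot.

Things in the scene. Friction and masses are not known exactly. Their poses are not given: they have to be found in the camera images.
- box: Fixed open wooden box, outside 142 (x) x 262 (y) x 63 mm high, walls and floor 6 mm thick; origin at the centre of its underside on the table. Inner floor 6 mm above the origin, inside 130 x 250 mm. A 5 mm plywood lid plate covers it from y = -125 to y = -15 mm with its top at z = 63 mm and its underside at z = 58 mm (52 mm of headroom); the rest, y = -15 to +125 mm over the full inside width of 130 mm, is the open hatch.
- hatch (a point): Centre of the hatch opening, at the height of the box's top (63 mm above the table); the hatch measures 130 mm along x and 140 mm along y.
- lock (a joint): Turn of the brass lock cylinder, rad. At 0 the white latch bar lies over the hatch along the box's +y, above the rod; it grows clockwise seen from above up to the stop at 1.5, where the bar points along the box's +x, away from the hatch. Friction of about 0.12 N m keeps it where it is left; it starts between 0 and 0.15.
- lock_mouth (a point): Centre of the key slot's mouth on top of the brass lock cylinder (diameter 58 mm, 24 mm high, upright axis, standing on the lid plate at box y = -90 mm; the mouth is 87 mm above the table). Turns with the lock. The slot is 27 mm long along this frame's x, 11 mm wide along y and 22 mm deep. A white bar 18 mm wide and 8 mm thick, top 15 mm below the mouth, reaches 165 mm from the axis along this frame's +y.
- key: Loose key, 50 g: yellow bow 34 (x) x 16 (y) x 40 mm high over a steel blade 24 (x) x 8 (y) mm that reaches 20 mm down. Origin at the shoulder, the centre of the bow's underside; z points up through the bow. It stands upright in the vise's block with its shoulder on the block; fully home in the lock its shoulder rests on the lock's mouth. Either way round fits. The blade has about 0.13 rad of play in the slot.
- vise_slot (a point): Mouth of the slot in the top of the beech block (50 x 36 mm) where the key stands at first, 75 mm above the table, slot along x; the block is clamped in a fixed grey steel bench vise, 80 x 110 mm, whose jaws end 10 mm below the block's top.
- rod: Loose wooden number rod with red and blue bands, 220 mm long along its y, 18 x 18 mm in section, 40 to 85 g; origin at the centre of its underside. It lies on the box's inner floor, nearly along the box's y, one end visible in the hatch and the other 80 to 98 mm deep under the lid plate; too long to come out level.
- rod_end_out (a point): Centre of the rod's end face (its +y) that is visible in the hatch at the start.
- rod_end_in (a point): Centre of the rod's other end face (its -y), under the lid plate at the start.
- pop_toy: Purple silicone pop toy lying flat, 120 x 120 x 18 mm, origin at the centre of its underside. Leave alone.
- tile_puzzle: Wooden sliding tile puzzle lying flat, 116 x 116 x 16 mm, origin at the centre of its underside. Leave alone.
- pencil_pot: White ceramic pot, diameter 80 mm, 95 mm high, with plastic sticks up to 140 mm high, origin at the centre of its underside. Leave alone.
There are look-alikes about, which are no part of the job. Several things have the shape of the key; the one meant has the colours described above. What is shaped like the rod but purple is not meant.

How it is judged:
On the way, in this order (a step that is already met when the one before it is completed fails the run):
1. the key is fully home in the lock, the latch still closed (distance between key and lock_mouth below 0.008 m and angle between key's own z axis and vertical below 0.15 rad and value of joint lock below 0.5 rad), for 0.1 s.
2. the key in the lock has turned it, the latch bar is off the hatch (distance between key and lock_mouth below 0.008 m and angle between key's own z axis and vertical below 0.15 rad and value of joint lock above 1.2 rad), for 0.2 s.
At the end, for the whole second after the job is handed in: The gripper holds the rod at rest, both its end centres more than 155 mm above the table (over 90 mm above the lid), the rod touching neither box nor key; the lock is turned beyond 1.2 rad and the key sits in it (shoulder within 8 mm of the mouth, upright within 0.15 rad) (all of step 2 and height (world z) of each of rod_end_out, rod_end_in above 0.155 m and linear speed of rod below 0.03 m/s and contact force between the fingers and rod above 1 N and contact force between rod and box below 0.1 N and contact force between rod and key below 0.1 N); the arm keeps its last pose, push and grip.
It fails at once if the pop toy is moved more than 30 mm (distance of pop_toy from where it was at the start of the episode above 0.03 m).
It fails at once if the tile puzzle is moved more than 30 mm (distance of tile_puzzle from where it was at the start of the episode above 0.03 m).
It fails at once if the pencil pot is moved more than 30 mm (distance of pencil_pot from where it was at the start of the episode above 0.03 m).
It fails at once if the latch is forced round without the key (value of joint lock above 0.5 rad and distance between key and lock_mouth above 0.03 m).
It also fails if it takes over 58 s, if anything falls off the work surface, if the arm or the gripper's body presses on something with over 40 N, if the wrist force passes 120 N, or if a joint passes its speed limit or range.

### The arm

A 7-joint arm with a two-finger parallel gripper is mounted at the origin on the work surface. World frame = base frame: x ahead of the robot, y to its left, z up, the work surface at z = 0. Lengths are in m, angles in rad, forces in N, time in s.
With the tool pointing down it reaches from about 0.425 to 0.875 m from the base axis. Payload 4.7 kg.
Tool frame: the origin (TCP) lies at the very end of the fingers, on their centre line; the grasp point (between the pads) lies 19 mm behind it; z points along the fingers, y is the line along which they close (so a half turn about z gives the same grasp; the last joint's range is limited). The gripper opens to 87 mm and grips with 3 to 60 N. Pads are 19 mm wide; open, the fingers measure 117 mm over their backs; the gripper's body (75 mm by 190 mm) begins 51 mm behind the grasp point.
Start: joints at [1.201, 0.321, -0.07, 1.45, 0.023, 1.371, -0.057], TCP at [0.243, -0.603, 0.223] pointing down, gripper open.
Joint ranges: [-2.86, 2.86], [-0.3, 2.09], [-1.38, 1.24], [0.06, 2.45], [-1.56, 4.7], [0.09, 2.05], [-2.69, 2.69]. Speed limits (rad/s): [2.57, 2.57, 3.14, 3.14, 3.14, 3.14, 3.14].

### API

Orientations are given as a rotation vector (axis times angle).
In Python, from bench import ctrl, get_image, job gives the robot as it stands.
- The arm moves only by the shell command python3 -m crank 'ROWS' [FORCE]. ROWS is JSON, a list that holds one entry, the list of rows, each a list of 5 numbers: the shift along the tool's x, y, z in mm, then the turn about the tool's z in rad, then the closure, from -1 (fully open) to 1 (shut), so that 0 is half open. A call has 1 to 10 rows; each row shifts and turns the commanded pose from where the row before left it, along the tool's axes as they then stand; what a row does not reach is not made up. A row lasts 1/12 s, in which the tool goes at most 41.7 mm and 7.16 degrees, less where a joint would pass 70% of its speed; a pose out of reach is approached as far as the arm can. A call with a gripper value outside its range is refused whole. The fingers move at their own pace and stop on an object; FORCE is the grip in N (left out, the last holds). Time passes only in rows, so rows that do not move let the fingers close. It gives the time, the measured TCP pose, the force, the opening and the grip force at its end, in the units of the state.
- ctrl.get_state(): the state, without advancing time (a new reading comes with each control period).
- get_image(name): name is "scene" or "top" or "wrist"; returns a dict with "pixels" (480x640x3 uint8, red, green, blue), "fx", "fy", "cx", "cy" (pixels), "k1" (the pictures are not rectified: a ray, as slopes to the right and down, at radius r is drawn at 1 + k1 r^2 times it, then the intrinsics apply), "T" (4x4, takes a point from camera to world coordinates); the wrist camera has in their place "T_tool_cam" (4x4, takes a point from camera to tool coordinates, whose origin is the TCP and whose axes are the flange's). Camera axes: x right, y down, z forward; pixel columns grow to the right and rows downward; lengths in m; the calibration is good to about 2 mm. A picture is of the moment at which its call begins: read the wrist's pose just before it. There is no depth.
- job.close_job(): hands the job in; it is judged then, once.
The state is a dict: "time": time; "joint_positions": joint angles; "qd": joint speeds; "joint_torque": joint torques, N m; "position": TCP position; "tool_rot": TCP orientation; "ft_force": force on the tool from outside, world axes, zero at the start; "torque": the same for the moment, N m; "grip_width": opening from 0.0 (shut) to 1.0 (fully open); "grip_force": force on a finger pad.
Only numpy, scipy, OpenCV 4.12 (cv2) and the standard library are available. Lean on these libraries where they do the work, as an engineer would, in place of code of your own. Each camera call takes 0.05 s, during which the arm holds its last target. There are 200 camera calls.

## Working session

There is one attempt and no reset: what is moved stays moved. The work goes in short steps, Python scripts to look and compute and a shell command to move; the robot and the scene stay as the last step left them, time stands still between calls to the robot, and variables do not carry over. Pictures are saved under pics/ and viewed, at most 10 in all, crops included, and the job is handed in when it is done.

```bash
ls; mkdir -p pics; python3 - <<'E'
from bench import ctrl,get_image,job
import cv2,numpy as np
s=ctrl.get_state();print({k:np.round(v,3).tolist() for k,v in s.items()})
for n in ["scene","top"]:
    d=get_image(n);cv2.imwrite(f"pics/{n}0.png",d["pixels"][:,:,::-1])
    print(n,d["fx"],d["cx"],d["cy"],d["k1"],np.round(d["T"],3).tolist())
d=get_image("wrist");print(d["fx"],d["k1"],np.round(d["T_tool_cam"],4).tolist())
E
```

```text
pics
{'time': 0.0, 'joint_positions': [1.201, 0.322, -0.07, 1.452, 0.023, 1.371, -0.057], 'qd': [0.001, 0.0, 0.0, 0.001, -0.0, 0.001, 0.0], 'joint_torque': [-0.001, -49.129, -0.404, -31.253, -0.064, 0.044, 0.0], 'position': [0.243, -0.602, 0.221], 'tool_rot': [-3.082, -0.599, 0.001], 'ft_force': [0.076, -0.549, -0.042], 'torque': [0.054, -0.042, 0.019], 'grip_force': 0.0, 'grip_width': 1.002}
scene 482.1805922469307 313.89713978812165 239.33599458341035 -0.08449280637230737 [[0.704, 0.449, -0.55, 1.154], [0.71, -0.43, 0.557, -0.551], [0.014, -0.783, -0.622, 0.729], [0.0, 0.0, 0.0, 1.0]]
top 500.7673803606566 321.542456318652 247.7657601422488 -0.13203068046847707 [[-0.022, -0.998, 0.054, 0.497], [-1.0, 0.022, -0.012, 0.042], [0.01, -0.054, -0.998, 1.313], [0.0, 0.0, 0.0, 1.0]]
384.46452756576366 0.004334327521471886 [[0.0006, -0.9634, -0.2681, 0.0728], [1.0, 0.0005, 0.0006, 0.0004], [-0.0005, -0.2681, 0.9634, -0.1623], [0.0, 0.0, 0.0, 1.0]]
```

View pics/top0.png

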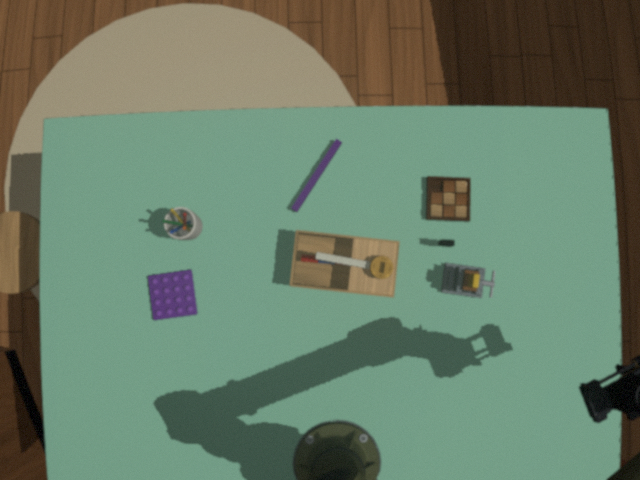

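View pics/scene0.png

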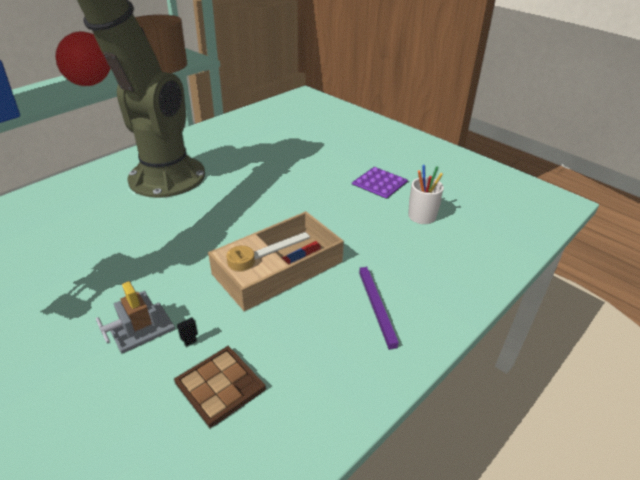

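The top view shows the box at about (345,264), with the brass lock at (378,266) and the bar pointing left. The yellow key is in the vise at (472,281) and the black look-alike at (440,242). The pot is at (181,224), the pop toy at (172,294) and the tile puzzle at (448,199). The scene view agrees.

```bash
cat > h.py <<'E'
from bench import ctrl,get_image
import cv2,numpy as np
from scipy.spatial.transform import Rotation as R
def shot(n,save=None):
    s=ctrl.get_state(); d=get_image(n)
    if n=="wrist":
        T=np.eye(4);T[:3,:3]=R.from_rotvec(s["tool_rot"]).as_matrix();T[:3,3]=s["position"]
        d["T"]=T@np.array(d["T_tool_cam"])
    d["T"]=np.array(d["T"])
    if save: cv2.imwrite("pics/"+save,d["pixels"][:,:,::-1])
    return d
def plane(d,px,z):
    K=np.array([[d["fx"],0,d["cx"]],[0,d["fy"],d["cy"]],[0,0,1]])
    p=cv2.undistortPoints(np.array(px,float).reshape(-1,1,2),K,np.array([d["k1"],0,0,0,0])).reshape(-1,2)
    r=np.c_[p,np.ones(len(p))]@d["T"][:3,:3].T; o=d["T"][:3,3]
    return (o+r*((z-o[2])/r[:,2])[:,None])
def mask(d,lo,hi,roi=None):
    m=cv2.inRange(cv2.cvtColor(d["pixels"],cv2.COLOR_RGB2HSV),np.array(lo),np.array(hi))
    if roi: k=np.zeros_like(m);x0,y0,x1,y1=roi;k[y0:y1,x0:x1]=1;m=m*k
    return m
def blobs(m,amin=30):
    c,_=cv2.findContours(m,cv2.RETR_EXTERNAL,cv2.CHAIN_APPROX_NONE)
    return sorted([x for x in c if cv2.contourArea(x)>=amin],key=cv2.contourArea,reverse=True)
def tool():
    s=ctrl.get_state();M=R.from_rotvec(s["tool_rot"]).as_matrix();return s,np.array(s["position"]),M
def togo(target,ang=None):
    """mm in tool axes; ang = world yaw wanted of tool x (mod pi)"""
    s,p,M=tool(); v=M.T@(np.array(target)-p)*1000
    yaw=np.arctan2(M[1,0],M[0,0]); 
    t=None if ang is None else -((ang-yaw+np.pi/2)%np.pi-np.pi/2)
    print("t",round(s["time"],2),"pos",np.round(p,4),"yaw",round(yaw,3),"tilt",np.round(M[:,2],3),"go",np.round(v,1),"turn",t,"q7",np.round(s["joint_positions"][6],3))
E
python3 - <<'E'
from h import *
d=shot("top")
m=mask(d,(18,120,90),(32,255,255),(440,260,500,300))
for c in blobs(m,8): print("yel",cv2.boundingRect(c),cv2.minAreaRect(c),plane(d,[cv2.minAreaRect(c)[0]],.115))
print("vise approx",plane(d,[(472,281)],.115),"lock",plane(d,[(378.5,266)],.087),"bartip",plane(d,[(316,257)],.072))
c=plane(d,[(294,231),(399,240),(396,297),(291,288)],.063);print(c,c.mean(0))
im=cv2.resize(d["pixels"][210:320,270:510,::-1],None,fx=3.3,fy=3.3,interpolation=cv2.INTER_CUBIC);cv2.imwrite("pics/c1.png",im)
k=blobs(m,8)[0]
togo(np.r_[plane(d,[cv2.minAreaRect(k)[0]],.115)[0][:2],.25])
E
```

```text
yel (472, 272, 7, 17) ((475.0, 280.0), (16.0, 6.0), 90.0) [[ 0.47561954 -0.34234523  0.115     ]]
vise approx [[ 0.47340699 -0.33477545  0.115     ]] lock [[ 0.51576091 -0.11082225  0.087     ]] bartip [[0.54182535 0.04199501 0.072     ]]
[[ 0.60847095  0.09564145  0.063     ]
 [ 0.58020232 -0.16746112  0.063     ]
 [ 0.43758828 -0.15572782  0.063     ]
 [ 0.46628223  0.10593918  0.063     ]] [ 0.52313595 -0.03040208  0.063     ]
t 0.2 pos [ 0.2432 -0.6024  0.2219] yaw 0.384 tilt [-0.     0.001 -1.   ] go [ 312.9 -154.2  -27.9] turn None q7 -0.057
```

View pics/c1.png

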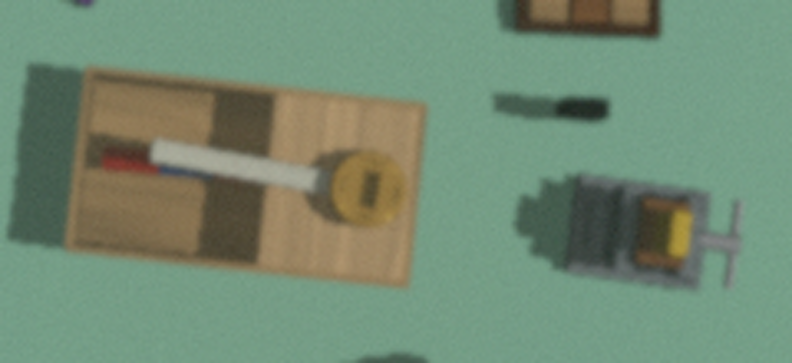

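```bash
python3 -m crank '[[[35,-17,-1,0,-1],[35,-17,-1,0,-1],[35,-17,-1,0,-1],[35,-17,-1,0,-1],[35,-17,-1,0,-1],[35,-17,-1,0,-1],[35,-17,-1,0,-1],[35,-17,-1,0,-1],[33,-18,0,0,-1]]]' 60
python3 -m crank '[[[0,0,0,-0.12,-1],[0,0,0,-0.12,-1],[0,0,0,-0.12,-1],[0,0,0,-0.12,-1],[0,0,0,-0.12,-1],[0,0,0,-0.12,-1],[0,0,0,-0.12,-1],[0,0,0,-0.12,-1],[0,0,0,-0.12,-1],[0,0,0,-0.12,-1]]]'
python3 -m crank '[[[0,0,0,-0.12,-1],[0,0,0,-0.12,-1],[0,0,0,-0.12,-1],[0,0,0,-0.12,-1],[0,0,0,-0.12,-1],[0,0,0,-0.12,-1],[0,0,0,-0.12,-1],[0,0,0,-0.12,-1],[0,0,0,-0.12,-1],[0,0,0,-0.12,-1]]]'
python3 -m crank '[[[0,0,0,-0.12,-1],[0,0,0,-0.12,-1],[0,0,0,0,-1]]]'
python3 - <<'E'
from h import *
d=shot("wrist","w1.png")
for c in blobs(mask(d,(18,110,60),(34,255,255)),100)[:4]: print(cv2.boundingRect(c),cv2.contourArea(c),cv2.minAreaRect(c))
togo([.4756,-.342,.25],-.11)
E
```

```text
time: 0.95
position: [0.4772, -0.341, 0.2308]
tool_rot: [3.083, 0.599, 0.001]
ft_force: [0.3, -0.3, -0.5]
grip_width: 1.0
grip_force: 0.0
time: 1.78
position: [0.4758, -0.3426, 0.2303]
tool_rot: [-2.2, -2.242, 0.0]
ft_force: [0.4, 0.7, -0.1]
grip_width: 1.0
grip_force: 0.0
time: 2.62
position: [0.4758, -0.3427, 0.2303]
tool_rot: [-0.55, -3.093, -0.0]
ft_force: [0.2, 0.5, 0.7]
grip_width: 0.998
grip_force: 0.0
time: 2.87
position: [0.4758, -0.3427, 0.2303]
tool_rot: [-0.18, -3.136, -0.0]
ft_force: [-0.3, -0.8, -0.6]
grip_width: 1.0
grip_force: 0.0
(562, 203, 73, 70) 3584.0 ((599.0218505859375, 237.81019592285156), (65.2729263305664, 73.81649780273438), 70.01689910888672)
(310, 203, 25, 52) 1037.5 ((322.0, 228.5), (51.0, 24.0), 90.0)
(522, 304, 35, 67) 567.5 ((544.4531860351562, 334.3346252441406), (68.42803192138672, 24.51083755493164), 69.02650451660156)
(91, 308, 16, 63) 227.5 ((97.8718490600586, 338.7724304199219), (13.311779975891113, 62.07251739501953), 2.815556764602661)
t 2.92 pos [ 0.4758 -0.3427  0.2304] yaw 3.021 tilt [-0.  0. -1.] go [  0.3   0.7 -19.6] turn -0.010351227722923184 q7 1.942
```

View pics/w1.png

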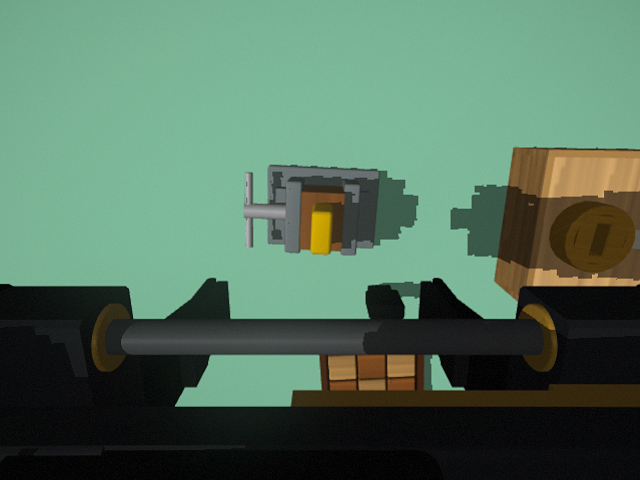

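The wrist view shows the key's bow at about (322,230) in the vise. The lock is at (599,238), at the right edge. I'll isolate the bright top face of the bow.

```bash
python3 - <<'E'
from h import *
d=shot("wrist")
hsv=cv2.cvtColor(d["pixels"],cv2.COLOR_RGB2HSV)
print(hsv[200:260:3,322,2].tolist(), hsv[232,305:340,2].tolist())
m=mask(d,(18,110,200),(34,255,255),(300,190,345,265))
c=blobs(m,50)[0];r=cv2.minAreaRect(c);print(r)
P=plane(d,cv2.boxPoints(r),.115);print(P,np.linalg.norm(P-np.roll(P,1,0),axis=1))
togo(np.r_[P.mean(0)[:2],.1]); 
E
```

```text
[115, 73, 80, 78, 157, 201, 201, 200, 198, 199, 199, 197, 194, 193, 194, 193, 193, 191, 159, 185] [121, 122, 122, 118, 118, 120, 184, 211, 210, 207, 205, 204, 204, 200, 199, 198, 198, 196, 195, 196, 196, 194, 193, 184, 156, 125, 89, 68, 63, 64, 63, 62, 61, 62, 59]
((314.76470947265625, 232.44119262695312), (12.854387283325195, 37.350486755371094), 14.03624439239502)
[[ 0.48371345 -0.35945173  0.115     ]
 [ 0.45696196 -0.34914168  0.115     ]
 [ 0.46037399 -0.34032152  0.115     ]
 [ 0.48727652 -0.35042172  0.115     ]] [0.00970755 0.02866948 0.00945712 0.02873604]
t 2.97 pos [ 0.4758 -0.3427  0.2304] yaw 3.02 tilt [-0.  0. -1.] go [  2.8  -7.5 130.4] turn None q7 1.941
```

```bash
python3 - <<'E'
from h import *
d=shot("wrist")
m=mask(d,(18,110,150),(34,255,255),(300,190,345,265))
c=blobs(m,50)[0];r=cv2.minAreaRect(c);print(r,cv2.boundingRect(c))
P=plane(d,cv2.boxPoints(r),.115);print(P,np.linalg.norm(P-np.roll(P,1,0),axis=1))
e=P[1]-P[0] if np.linalg.norm(P[1]-P[0])>.025 else P[2]-P[1]
a=np.arctan2(e[1],e[0]);print("key yaw",(a+np.pi/2)%np.pi-np.pi/2)
togo(np.r_[P.mean(0)[:2],.082],a)
im=cv2.resize(d["pixels"][180:280,260:400,::-1],None,fx=5.5,fy=5.5,interpolation=cv2.INTER_NEAREST);cv2.imwrite("pics/c2.png",im)
E
```

```text
((319.7156982421875, 232.68582153320312), (18.876419067382812, 42.14734649658203), 2.862405300140381) (310, 212, 21, 43)
[[ 0.48749744 -0.35596911  0.115     ]
 [ 0.45560997 -0.35021176  0.115     ]
 [ 0.45797376 -0.33655869  0.115     ]
 [ 0.48995558 -0.34189993  0.115     ]] [0.01428231 0.03240305 0.01385618 0.03242477]
key yaw -0.17862778578129657
t 3.02 pos [ 0.4758 -0.3428  0.2305] yaw 3.021 tilt [-0.  0. -1.] go [  2.6  -3.7 148.5] turn 0.057564144799256756 q7 1.941
```

View pics/c2.png

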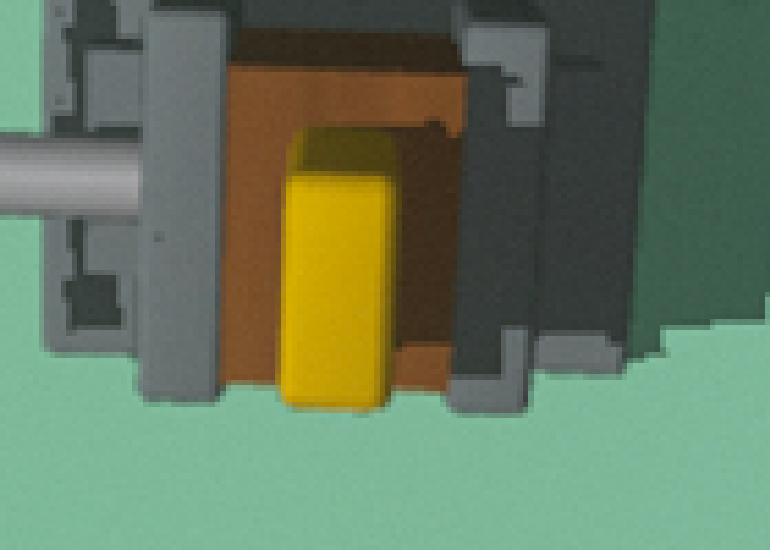

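The close crop shows the bow's top face centred at about pixel (321,233), turned about 0.02 rad from the tool. I'll descend and grip.

```bash
python3 -m crank '[[[2.6,-2.4,20,0.025,-1],[0,0,30,0,-1],[0,0,30,0,-1],[0,0,30,0,-1],[0,0,24,0,-1],[0,0,14,0,-1],[0,0,0,0,-1]]]' 60
python3 -m crank '[[[0,0,0,0,1],[0,0,0,0,1],[0,0,0,0,1],[0,0,0,0,1],[0,0,0,0,1],[0,0,0,0,1],[0,0,0,0,1],[0,0,0,0,1]]]' 60
```

```text
time: 3.6
position: [0.4706, -0.3433, 0.0787]
tool_rot: [-0.227, -3.128, -0.006]
ft_force: [-0.1, 0.0, 0.1]
grip_width: 0.997
grip_force: 0.0
time: 4.27
position: [0.4731, -0.3449, 0.0827]
tool_rot: [0.224, 3.133, -0.0]
ft_force: [0.4, 0.5, -0.7]
grip_width: 0.478
grip_force: 0.0
```

```bash
python3 -m crank '[[[0,0,0,0,1],[0,0,0,0,1],[0,0,0,0,1],[0,0,0,0,1],[0,0,0,0,1],[0,0,0,0,1],[0,0,0,0,1],[0,0,0,0,1]]]' 60
```

```text
time: 4.93
position: [0.4731, -0.3448, 0.0825]
tool_rot: [-0.224, -3.134, 0.0]
ft_force: [0.1, 0.4, 0.4]
grip_width: 0.18
grip_force: 60.0
```

```bash
python3 -m crank '[[[0,0,-10,0,1],[0,0,-20,0,1],[0,0,-30,0,1],[0,0,-30,0,1],[0,0,-20,0,1],[0,0,0,0,1]]]'; python3 -c "
from h import *
togo([.575,-.12,.19])"
```

```text
time: 5.43
position: [0.4758, -0.3463, 0.1988]
tool_rot: [0.223, 3.126, -0.009]
ft_force: [0.7, -0.3, 0.2]
grip_width: 0.181
grip_force: 60.0
t 5.43 pos [ 0.4758 -0.3463  0.1988] yaw 2.999 tilt [ 0.007 -0.006 -1.   ] go [-66.  238.2   8.1] turn None q7 1.917
```

```bash
python3 -m crank '[[[-8,30,1,0,1],[-8,30,1,0,1],[-8,30,1,0,1],[-8,30,1,0,1],[-8,30,1,0,1],[-8,30,1,0,1],[-8,30,1,0,1],[-8,28,1,0,1],[0,0,0,0,1],[0,0,0,0,1]]]'; python3 - <<'E'
from h import *
d=shot("wrist","w2.png"); togo([.515,-.12,.19])
E
```

```text
time: 6.27
position: [0.5706, -0.1157, 0.1844]
tool_rot: [-0.216, -3.134, -0.001]
ft_force: [0.1, -0.5, -0.7]
grip_width: 0.181
grip_force: 60.0
t 6.32 pos [ 0.5701 -0.118   0.1843] yaw 3.0 tilt [-0.001 -0.    -1.   ] go [54.3 -9.7 -5.6] turn None q7 1.458
```

View pics/w2.png

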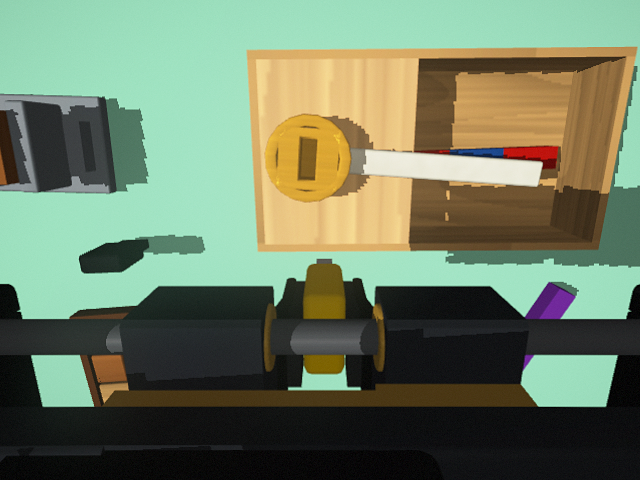

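The wrist view shows the lock at about (308,157) with its slot at (308,158). The bar points right to (540,172), and the rod is visible at (490,155). The key is held upright in the fingers.

```bash
python3 - <<'E'
from h import *
d=shot("wrist")
C=plane(d,[(248,50),(636,47),(604,249),(258,250)],.063);print(np.round(C,4).tolist(),np.linalg.norm(C-np.roll(C,1,0),axis=1),C.mean(0))
hsv=cv2.cvtColor(d["pixels"],cv2.COLOR_RGB2HSV)
print(hsv[158,290:328,2].tolist(),hsv[128:188,308,2].tolist())
v=hsv[...,2].copy(); m=cv2.inRange(v,0,150); k=np.zeros_like(m);k[133:185,293:325]=1;m*=k
for c in blobs(m,50)[:1]:
    r=cv2.minAreaRect(c);P=plane(d,cv2.boxPoints(r),.087);print(r,cv2.boundingRect(c),P.mean(0),np.linalg.norm(P-np.roll(P,1,0),axis=1))
w=mask(d,(0,0,190),(40,50,255),(350,130,560,200)); c=blobs(w)[0]; 
b=cv2.boxPoints(cv2.minAreaRect(c));Q=plane(d,b,.072);print(b,Q,np.linalg.norm(Q-np.roll(Q,1,0),axis=1))
im=cv2.resize(d["pixels"][105:210,258:398,::-1],None,fx=5.5,fy=5.5,interpolation=cv2.INTER_NEAREST);cv2.imwrite("pics/c3.png",im)
E
```

```text
[[0.4361, -0.1513, 0.063], [0.4711, 0.1061, 0.063], [0.6116, 0.0926, 0.063], [0.5752, -0.1708, 0.063]] [0.14045506 0.25977418 0.14117055 0.26587267] [ 0.52348106 -0.03084657  0.063     ]
[223, 226, 221, 221, 222, 221, 222, 221, 220, 223, 225, 205, 154, 102, 101, 118, 124, 124, 124, 122, 123, 124, 126, 125, 127, 125, 127, 124, 122, 146, 213, 227, 224, 219, 220, 220, 223, 219] [191, 228, 228, 225, 223, 224, 221, 223, 207, 177, 153, 123, 125, 130, 130, 132, 128, 123, 126, 127, 126, 127, 126, 126, 128, 130, 128, 124, 126, 126, 124, 123, 126, 125, 129, 127, 123, 123, 126, 125, 125, 124, 126, 124, 123, 122, 123, 125, 120, 103, 98, 111, 160, 204, 216, 221, 224, 227, 226, 223]
((310.4558410644531, 158.8397674560547), (17.186738967895508, 43.045684814453125), 3.012787342071533) (302, 137, 19, 44) [ 0.51169464 -0.11945199  0.087     ] [0.01153431 0.02790433 0.01119911 0.0279169 ]
[[365.00003 174.     ]
 [366.66245 149.27142]
 [545.25024 161.27734]
 [543.5879  186.00592]] [[ 0.52809652 -0.08344529  0.072     ]
 [ 0.51134836 -0.08040264  0.072     ]
 [ 0.53705733  0.04234256  0.072     ]
 [ 0.55436016  0.04139894  0.072     ]] [0.12757688 0.01702229 0.12540867 0.01732855]
```

View pics/c3.png

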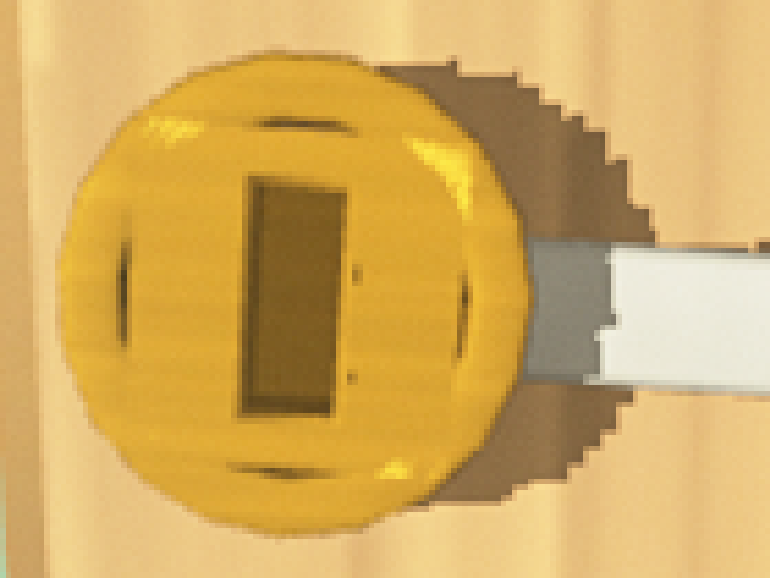

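The crop confirms the slot at about pixel (311,159), and its measured 27.9 x 11.4 mm matches the given size. Next I'll check where the key sits in the grip.

```bash
python3 - <<'E'
from h import *
d=shot("wrist")
Tt=np.array(d["T_tool_cam"]);K=np.array([[d["fx"],0,d["cx"]],[0,d["fy"],d["cy"]],[0,0,1]])
def pr(p):
    q=np.linalg.inv(Tt)@np.r_[p,1];return np.round(cv2.projectPoints(q[:3].reshape(1,1,3),np.zeros(3),np.zeros(3),K,np.array([d["k1"],0,0,0,0]))[0].ravel(),1)
z=.0075
for n,p in dict(bladeL=(.012,-.004,z+.02),bladeR=(.012,.004,z+.02),bowloL=(.017,-.008,z),bowloR=(.017,.008,z),bowhiL=(.017,-.008,z-.04),bowhiR=(.017,.008,z-.04)).items(): print(n,pr(p))
print(d["cx"],d["cy"])
hsv=cv2.cvtColor(d["pixels"],cv2.COLOR_RGB2HSV)
for y in range(252,276,2): print(y,[int(a) for a in hsv[y,304:344:3,1]])
im=cv2.resize(d["pixels"][240:385,250:400,::-1],None,fx=4,fy=4,interpolation=cv2.INTER_NEAREST);cv2.imwrite("pics/c4.png",im)
togo([.5117,-.1195,.125],-.205)
E
```

```text
bladeL [317.4 257.3]
bladeR [332.8 257.3]
bowloL [308.  260.4]
bowloR [342.5 260.4]
bowhiL [303.6 295.1]
bowhiR [347.5 295.1]
323.8942502537664 241.11116089114236
252 [54, 51, 51, 51, 51, 51, 51, 51, 47, 54, 56, 55, 56, 54]
254 [67, 68, 69, 66, 67, 69, 67, 70, 66, 69, 69, 68, 69, 65]
256 [67, 67, 67, 68, 68, 70, 67, 65, 67, 68, 67, 67, 67, 68]
258 [69, 65, 67, 68, 68, 69, 71, 69, 68, 68, 67, 65, 67, 69]
260 [69, 69, 69, 69, 60, 26, 29, 29, 29, 23, 67, 68, 67, 69]
262 [69, 67, 66, 70, 66, 17, 15, 12, 15, 25, 68, 70, 66, 67]
264 [70, 69, 66, 153, 200, 198, 207, 190, 204, 205, 175, 61, 69, 67]
266 [70, 71, 198, 186, 192, 189, 197, 190, 185, 190, 196, 204, 66, 69]
268 [71, 70, 179, 188, 192, 197, 187, 196, 195, 188, 192, 196, 139, 68]
270 [69, 140, 192, 187, 189, 194, 193, 203, 199, 193, 202, 195, 216, 71]
272 [70, 177, 189, 186, 193, 187, 192, 193, 199, 197, 202, 188, 217, 71]
274 [70, 208, 192, 194, 189, 196, 199, 199, 201, 201, 193, 198, 207, 68]
t 6.42 pos [ 0.5697 -0.12    0.1843] yaw 2.997 tilt [-0.001 -0.001 -1.   ] go [57.4 -7.8 59.3] turn 0.06021132797114648 q7 1.458
```

View pics/c4.png

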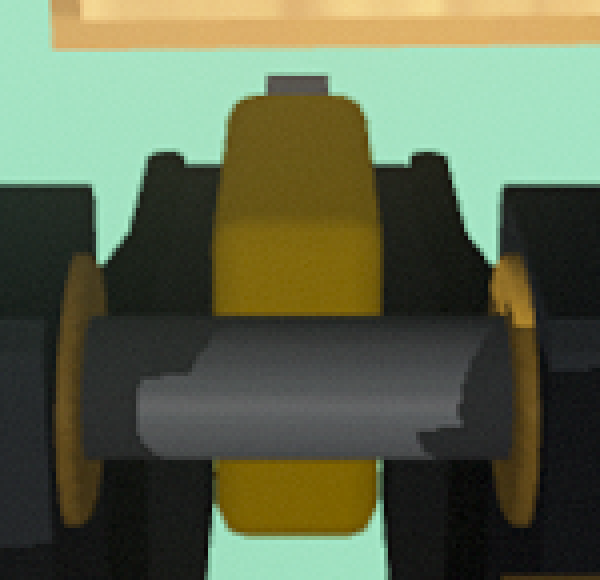

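```bash
python3 - <<'E'
from h import *
for i in range(2):
    d=shot("wrist")
    m=cv2.inRange(cv2.cvtColor(d["pixels"],cv2.COLOR_RGB2HSV)[...,2],0,170); k=np.zeros_like(m);k[130:188,290:328]=1;m*=k
    r=cv2.minAreaRect(blobs(m,50)[0]);P=plane(d,cv2.boxPoints(r),.087);print(r,P.mean(0),np.linalg.norm(P-np.roll(P,1,0),axis=1))
    L=[P[i]-P[i-1] for i in range(4) if np.linalg.norm(P[i]-P[i-1])>.02][0];a=np.arctan2(L[1],L[0])
    togo(np.r_[P.mean(0)[:2],.125],a)
E
```

```text
((313.1682434082031, 158.88746643066406), (17.81183433532715, 43.15321350097656), 3.094058036804199) [ 0.51157799 -0.11950635  0.087     ] [0.01195491 0.02797042 0.0116066  0.02798391]
t 6.47 pos [ 0.5697 -0.1202  0.1844] yaw 2.996 tilt [-0.001 -0.001 -1.   ] go [57.6 -7.7 59.4] turn 0.06765813891656869 q7 1.458
((313.3676452636719, 158.88153076171875), (17.694934844970703, 43.21114730834961), 3.1798300743103027) [ 0.51159845 -0.11955584  0.087     ] [0.01187844 0.0280123  0.01153181 0.02802637]
t 6.52 pos [ 0.5698 -0.1202  0.1844] yaw 2.996 tilt [-0.    -0.001 -1.   ] go [57.6 -7.8 59.4] turn 0.0694322739876827 q7 1.458
```

```bash
python3 -m crank '[[[29,-4,0,0,1],[29,-3.8,0,0,1],[0,0,20,0.065,1],[0,0,25,0,1],[0,0,10,0,1],[0,0,0,0,1],[0,0,0,0,1],[0,0,0,0,1],[0,0,0,0,1]]]'; python3 -c "
from h import *
togo([.5116,-.1195,.125],-.208)"
```

```text
time: 7.27
position: [0.5129, -0.118, 0.1307]
tool_rot: [0.325, 3.123, -0.0]
ft_force: [-0.5, 0.6, -1.0]
grip_width: 0.178
grip_force: 60.0
t 7.27 pos [ 0.5129 -0.118   0.1307] yaw 2.934 tilt [ 0.002 -0.    -1.   ] go [ 0.9 -1.8  5.7] turn 0.00030526436432332105 q7 1.443
```

```bash
python3 -m crank '[[[1.4,-1.8,5,0,1],[0,0,0,0,1],[0,0,0,0,1],[0,0,0,0,1]]]'; python3 -c "
from h import *
togo([.5116,-.1195,.125],-.208)
d=shot('wrist','w3.png')"
```

```text
time: 7.6
position: [0.51, -0.1193, 0.1246]
tool_rot: [0.326, 3.125, -0.0]
ft_force: [1.5, 1.1, -0.5]
grip_width: 0.178
grip_force: 60.0
t 7.6 pos [ 0.51   -0.1193  0.1246] yaw 2.934 tilt [ 0. -0. -1.] go [-1.6  0.1 -0.4] turn 0.00022191843694363556 q7 1.445
```

```bash
python3 -m crank '[[[-1,0,0,0,1],[0,0,4,0,1],[0,0,4,0,1],[0,0,4,0,1],[0,0,3,0,1],[0,0,0,0,1],[0,0,0,0,1]]]'; python3 -c "
from h import *
togo([.5116,-.1195,.0945],-.208)"
```

```text
time: 8.23
position: [0.5107, -0.1194, 0.1091]
tool_rot: [-0.326, -3.124, -0.0]
ft_force: [-0.5, -0.3, -0.2]
grip_width: 0.182
grip_force: 60.0
t 8.23 pos [ 0.5107 -0.1194  0.1091] yaw 2.934 tilt [-0.001  0.    -1.   ] go [-0.9  0.1 14.6] turn 0.0003210721228406044 q7 1.433
```

```bash
python3 -m crank '[[[0,0,4,0,1],[0,0,4,0,1],[0,0,3,0,1],[0,0,3,0,1],[0,0,1,0,1],[0,0,0,0,1],[0,0,0,0,1]]]'; python3 -c "
from h import *
togo([.5116,-.1195,.0945],-.208)"
```

```text
time: 8.82
position: [0.511, -0.1195, 0.0945]
tool_rot: [0.326, 3.125, -0.0]
ft_force: [-0.2, 0.1, -0.4]
grip_width: 0.18
grip_force: 60.0
t 8.82 pos [ 0.511  -0.1195  0.0945] yaw 2.934 tilt [ 0. -0. -1.] go [-0.6  0.1 -0. ] turn 0.0003001742853765421 q7 1.421
```

```bash
python3 -m crank '[[[0,0,0.7,0,1],[0,0,0.7,0,1],[0,0,0,0,1],[0,0,0,0,1]]]'
```

```text
time: 9.15
position: [0.5111, -0.1195, 0.0944]
tool_rot: [-0.326, -3.125, 0.001]
ft_force: [-3.7, 0.6, 8.8]
grip_width: 0.176
grip_force: 60.0
```

The key is seated: the wrist reads 8.8 N upward at the expected height. Turning it now.

```bash
python3 -m crank '[[[0,0,-0.5,0.06,1],[0,0,0,0.1,1],[0,0,0,0.1,1],[0,0,0,0.1,1],[0,0,0,0.1,1],[0,0,0,0.1,1]]]';python3 -m crank '[[[0,0,0,0.1,1],[0,0,0,0.1,1],[0,0,0,0.1,1],[0,0,0,0.1,1],[0,0,0,0.1,1],[0,0,0,0.1,1],[0,0,0,0.1,1],[0,0,0,0.1,1]]]'; python3 -c "
from h import *
togo([.511,-.1195,.0945],-.208);print(np.round(tool()[0]['torque'],2))"
```

```text
time: 9.65
position: [0.5121, -0.1182, 0.0944]
tool_rot: [1.181, 2.909, 0.003]
ft_force: [-0.7, 2.1, 4.1]
grip_width: 0.179
grip_force: 60.0
time: 10.32
position: [0.5123, -0.1182, 0.0945]
tool_rot: [2.221, 2.22, 0.004]
ft_force: [0.5, 2.2, 3.0]
grip_width: 0.179
grip_force: 60.0
t 10.32 pos [ 0.5123 -0.1182  0.0945] yaw 1.57 tilt [ 0.003  0.001 -1.   ] go [-1.3 -1.3 -0. ] turn -1.3632206232890907 q7 0.09
[ 0.55 -0.32  0.17]
```

```bash
python3 -m crank '[[[0,0,0,0.06,1],[0,0,0,0.06,1],[0,0,0,0.04,1],[0,0,0,0,1],[0,0,0,0,1],[0,0,0,0,1]]]'; python3 -c "
from h import *
togo([.511,-.1195,.0945],-.208);print(np.round(tool()[0]['torque'],2))"
```

```text
time: 10.82
position: [0.5123, -0.1183, 0.0944]
tool_rot: [2.386, 2.042, 0.004]
ft_force: [2.9, 4.5, 5.0]
grip_width: 0.179
grip_force: 60.0
t 10.82 pos [ 0.5123 -0.1183  0.0944] yaw 1.416 tilt [ 0.003  0.001 -1.   ] go [-1.4 -1.1 -0.1] turn -1.5178632706524455 q7 -0.061
[ 1.08 -0.55  0.02]
```

```bash
python3 -m crank '[[[0,0,0,0,-1],[0,0,0,0,-1],[0,0,0,0,-1],[0,0,0,0,-1],[0,0,0,0,-1],[0,0,0,0,-1],[0,0,-10,0,-1],[0,0,-20,0,-1]]]';python3 -m crank '[[[0,0,-30,0,-1],[0,0,-30,0,-1],[0,0,-30,0,-1],[0,0,-30,0,-1],[-25,0,0,0,-1],[-25,0,0,0,-1],[0,0,0,0,-1],[0,0,0,0,-1],[0,0,0,0,-1],[0,0,0,0,-1]]]'; python3 - <<'E'
from h import *
d=shot("wrist","w4.png"); togo([.53,.04,.3])
E
```

```text
time: 11.48
position: [0.509, -0.1192, 0.1221]
tool_rot: [-2.385, -2.038, 0.004]
ft_force: [0.2, 0.2, 0.1]
grip_width: 0.703
grip_force: 0.0
time: 12.32
position: [0.5034, -0.1675, 0.2438]
tool_rot: [-2.387, -2.042, -0.001]
ft_force: [0.4, -0.8, 0.3]
grip_width: 1.001
grip_force: 0.0
t 12.37 pos [ 0.5034 -0.1675  0.2437] yaw 1.416 tilt [-0.  0. -1.] go [209.2  -5.8 -56.2] turn None q7 0.088
```

View pics/w4.png

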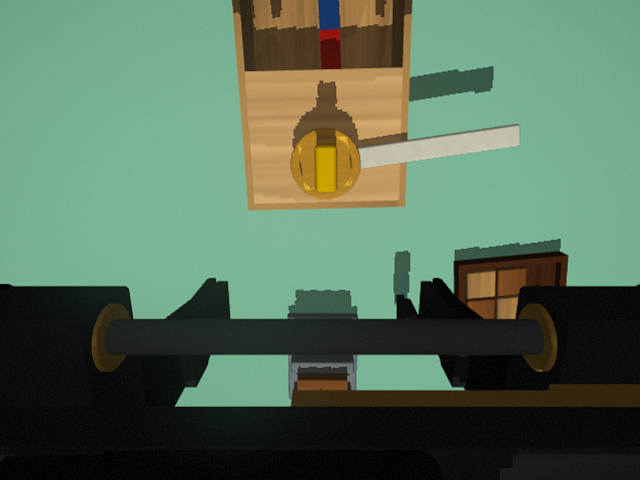

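The wrist view shows the key upright in the lock at (326,168). The bar points right to (520,135), off the hatch along +x. The rod is visible at (330,35), in the middle of the box. Next I'll put the camera over the hatch.

```bash
python3 -m crank '[[[32,-1,0,-0.03,-0.15],[32,-1,0,0,-0.15],[32,-1,0,0,-0.15],[32,-1,0,0,-0.15],[0,0,0,0,-0.15],[0,0,0,0,-0.15],[0,0,0,0,-0.15],[0,0,0,0,-0.15]]]' 5; python3 - <<'E'
from h import *
d=shot("wrist","w5.png"); togo([.53,.04,.1])
m=mask(d,(0,150,60),(8,255,255))|mask(d,(172,150,60),(180,255,255))|mask(d,(105,120,50),(128,255,255))
for c in blobs(m,80)[:8]:
    r=cv2.minAreaRect(c);b=cv2.boxPoints(r);P=plane(d,b,.024);print(cv2.boundingRect(c),np.round(r[0],1),np.round(r[1],1),round(r[2],1),np.round(P[:,:2],4).tolist())
E
```

```text
time: 13.03
position: [0.5162, -0.0427, 0.2435]
tool_rot: [2.359, 2.074, -0.001]
ft_force: [0.3, -0.6, -0.7]
grip_width: 0.59
grip_force: 0.0
t 13.08 pos [ 0.5162 -0.0429  0.2434] yaw 1.442 tilt [-0. -0. -1.] go [ 84.    3.  143.4] turn None q7 -0.121
(326, 74, 20, 97) [335.5 122. ] [96. 19.] 90.0 [[0.5339, 0.0816], [0.5512, 0.0794], [0.5414, -0.0071], [0.5229, -0.0047]]
(327, 172, 20, 45) [336.5 194. ] [44. 19.] 90.0 [[0.5236, -0.0067], [0.5421, -0.0091], [0.5372, -0.0529], [0.5181, -0.0504]]
```

View pics/w5.png

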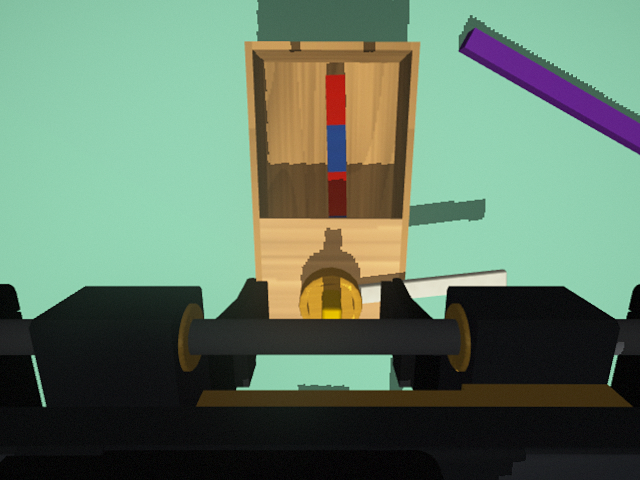

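The wrist view shows the rod in the open hatch with its red end at about (336,74). The bar and key are clear at the lid end, and the wall is at row 60. The measured rod width is 18 mm and its deep end is 92 mm under the lid, both as they should be. Moving above the grip point.

```bash
python3 -m crank '[[[35,0,20,-0.016,-0.15],[35,0,30,0,-0.15],[30,0,30,0,-0.15],[0,0,20,0,-0.15],[0,0,0,0,-0.15],[0,0,0,0,-0.15],[0,0,0,0,-0.15]]]' 5; python3 - <<'E'
from h import *
togo([.540,.0587,.0105],1.4585)
E
```

```text
time: 13.67
position: [0.5286, 0.052, 0.1482]
tool_rot: [2.343, 2.09, 0.001]
ft_force: [0.5, -0.1, -0.8]
grip_width: 0.573
grip_force: 0.0
t 13.67 pos [0.5286 0.052  0.1482] yaw 1.457 tilt [ 0.001 -0.001 -1.   ] go [  8.   10.4 137.8] turn -0.0017014812352571518 q7 -0.349
```

```bash
python3 -m crank '[[[8,10.4,10,0,-0.15],[0,0,30,0,-0.15],[0,0,30,0,-0.15],[0,0,20,0,-0.15],[0,0,10,0,-0.15],[0,0,0,0,-0.15],[0,0,0,0,-0.15],[0,0,0,0,-0.15]]]' 5; python3 - <<'E'
from h import *
togo([.540,.0587,.0105],1.4585)
E
```

```text
time: 14.33
position: [0.5406, 0.0604, 0.0492]
tool_rot: [2.34, 2.092, 0.004]
ft_force: [-0.5, 0.7, 0.5]
grip_width: 0.579
grip_force: 0.0
t 14.33 pos [0.5406 0.0604 0.0492] yaw 1.459 tilt [ 0.004 -0.    -1.   ] go [-1.8 -0.6 38.6] turn 0.00025045255620481655 q7 -0.443
```

```bash
python3 -m crank '[[[-1.5,-0.5,15,0,-0.15],[0,0,13,0,-0.15],[0,0,7,0,-0.15],[0,0,2,0,-0.15],[0,0,0,0,-0.15],[0,0,0,0,-0.15],[0,0,0,0,-0.15]]]' 5;python3 -m crank '[[[0,0,0,0,1],[0,0,0,0,1],[0,0,0,0,1],[0,0,0,0,1],[0,0,0,0,1],[0,0,0,0,1],[0,0,0,0,1],[0,0,0,0,1],[0,0,0,0,1]]]' 6
```

```text
time: 14.92
position: [0.5387, 0.0594, 0.0106]
tool_rot: [2.341, 2.094, 0.001]
ft_force: [-0.7, 0.2, -0.2]
grip_width: 0.581
grip_force: 0.0
time: 15.67
position: [0.5382, 0.0592, 0.0101]
tool_rot: [2.341, 2.095, 0.0]
ft_force: [0.9, -0.2, 0.3]
grip_width: 0.208
grip_force: 6.0
```

The opening reads 18.1 mm, so the rod is held. Tilting it by lifting along the arc.

```bash
python3 -m crank '[[[0,0,-7,0,1],[-0.5,0,-7,0,1],[-0.8,0,-7,0,1],[-0.9,0,-7,0,1],[-1,0,-6,0,1],[0,0,0,0,1],[0,0,0,0,1]]]' 6;python3 -m crank '[[[-1.2,0,-7,0,1],[-1.6,0,-7,0,1],[-2,0,-7,0,1],[-2,0,-7,0,1],[-2,0,-6,0,1],[0,0,0,0,1],[0,0,0,0,1]]]' 6
python3 - <<'E'
from h import *
shot("scene","s2.png"); d=shot("wrist","w6.png")
m=mask(d,(0,150,60),(8,255,255))|mask(d,(172,150,60),(180,255,255))|mask(d,(105,120,50),(128,255,255))
for c in blobs(m,60)[:8]: print(cv2.boundingRect(c))
E
```

```text
time: 16.25
position: [0.5382, 0.0559, 0.0447]
tool_rot: [2.341, 2.094, 0.001]
ft_force: [0.4, -0.1, -0.1]
grip_width: 0.211
grip_force: 6.0
time: 16.83
position: [0.5371, 0.0473, 0.0786]
tool_rot: [2.341, 2.094, 0.001]
ft_force: [0.2, 0.1, 0.4]
grip_width: 0.202
grip_force: 6.0
(301, 252, 47, 67)
(305, 354, 38, 36)
```

```bash
cat >> h.py <<'E'
def rodview(n="scene",yaw=1.4585):
    """coloured rod pixels cast on the upright plane through the grip; s along tool x from grip, z world (mm)"""
    d=shot(n); s,p,M=tool(); u=np.array([np.cos(yaw),np.sin(yaw),0]); nrm=np.array([np.sin(yaw),-np.cos(yaw),0])
    m=mask(d,(0,150,50),(8,255,255))|mask(d,(172,150,50),(180,255,255))|mask(d,(105,120,40),(128,255,255))
    if n=="scene": m[:,:180]=0
    A=np.vstack([plane(d,c.reshape(-1,2),0.) for c in blobs(m,25)]); o=d["T"][:3,3]; r=A-o
    t=((p-o)@nrm)/(r@nrm); Q=o+r*t[:,None]; sz=np.c_[(Q-p)@u,Q[:,2]]*1000
    (cx,cy),_,_=cv2.minAreaRect(sz.astype(np.float32)); vx,vy,_,_=cv2.fitLine(sz.astype(np.float32),cv2.DIST_L2,0,.01,.01).ravel()
    k=(sz-[cx,cy])@[vx,vy]
    print("slope deg",np.degrees(np.arctan(vy/vx)).round(1),"ends",np.round([cx+k.min()*vx,cy+k.min()*vy]),np.round([cx+k.max()*vx,cy+k.max()*vy]),"len",round(np.ptp(k)),"tcp z",p[2].round(4))
E
python3 -c "
from h import *
rodview()"
```

```text
slope deg 22.5 ends [-85.  51.] [ 2. 87.] len 94 tcp z 0.078
```

The rod has tilted to about 22°. Drawing it out along its axis.

```bash
python3 -m crank '[[[8,0,-3.2,0,1],[12,0,-4.8,0,1],[12,0,-4.8,0,1],[12,0,-4.8,0,1],[12,0,-4.8,0,1],[0,0,0,0,1],[0,0,0,0,1]]]' 8
python3 -c "
from h import *
rodview()"
python3 -m crank '[[[8,0,-3.2,0,1],[12,0,-4.8,0,1],[12,0,-4.8,0,1],[12,0,-4.8,0,1],[12,0,-4.8,0,1],[12,0,-4.8,0,1],[0,0,0,0,1],[0,0,0,0,1]]]' 8
python3 -c "
from h import *
rodview()"
```

```text
time: 17.57
position: [0.5432, 0.1046, 0.1009]
tool_rot: [2.338, 2.098, 0.001]
ft_force: [-0.4, -0.2, -0.5]
grip_width: 0.206
grip_force: 8.0
slope deg 21.5 ends [-140.   52.] [  5. 110.] len 156 tcp z 0.1004
time: 18.28
position: [0.5506, 0.172, 0.1281]
tool_rot: [2.339, 2.097, 0.001]
ft_force: [-0.1, 0.2, -0.9]
grip_width: 0.209
grip_force: 8.0
slope deg 21.6 ends [-184.   62.] [  7. 138.] len 206 tcp z 0.1275
```

```bash
python3 -m crank '[[[0,0,0,0,1],[0,0,-8,0,1],[0,0,-15,0,1],[0,0,-20,0,1],[0,0,-20,0,1],[0,0,-20,0,1],[0,0,-20,0,1],[0,0,-15,0,1],[0,0,-10,0,1],[0,0,0,0,1]]]' 25
python3 -m crank '[[[0,0,-10,0,1],[0,0,-15,0,1],[0,0,-15,0,1],[0,0,-10,0,1],[0,0,-5,0,1],[0,0,0,0,1],[0,0,0,0,1],[0,0,0,0,1],[0,0,0,0,1],[0,0,0,0,1]]]' 25
python3 - <<'E'
from h import *
rodview();rodview("top");print(np.round(ctrl.get_state()["qd"],3).tolist())
d=shot("top")
for c in blobs(mask(d,(18,110,90),(34,255,255),(350,240,410,300)),5)[:3]: print(cv2.boundingRect(c),plane(d,[cv2.minAreaRect(c)[0]],.127))
w=mask(d,(0,0,170),(40,60,255),(330,170,420,300)); c=blobs(w,20)[0];Q=plane(d,cv2.boxPoints(cv2.minAreaRect(c)),.072);print(Q)
E
```

```text
time: 19.17
position: [0.5517, 0.1705, 0.2583]
tool_rot: [2.34, 2.092, 0.005]
ft_force: [0.4, -0.3, 0.3]
grip_width: 0.203
grip_force: 25.0
time: 20.0
position: [0.5502, 0.1705, 0.3099]
tool_rot: [-2.341, -2.094, 0.002]
ft_force: [-0.3, 0.0, -0.0]
grip_width: 0.201
grip_force: 25.0
slope deg 21.0 ends [-184.  245.] [  4. 317.] len 202 tcp z 0.3101
slope deg 89.5 ends [-95.   3.] [-90. 492.] len 488 tcp z 0.3102
[-0.001, -0.001, -0.0, -0.005, -0.001, 0.0, 0.001]
(370, 257, 24, 22) [[ 0.51142914 -0.11288452  0.127     ]]
[[ 0.67339683 -0.11185758  0.072     ]
 [ 0.67387159 -0.1256101   0.072     ]
 [ 0.54553793 -0.12845987  0.072     ]
 [ 0.54512962 -0.1147941   0.072     ]]
```

The rod is at rest with its lowest end at 245 mm, the bar is at about 1.44 rad and the key is in the lock. Handing in.

```bash
python3 -c "
from bench import job
print(job.close_job())"
```

```text
the job is handed in; nothing more can be done
None
```

I handed the job in, and no pass or fail verdict came back. The key is home in the lock and the latch bar is off the hatch at about 1.44 rad by camera, just short of the 1.5 stop. The rod is held at rest with its lowest end about 245 mm above the table, roughly 18 cm above the lid.

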